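Replace the sold ornament on a craft stall's display bar

ROBOT

A 6-joint arm with a two-finger parallel gripper is mounted at the origin on the work surface. World frame = base frame: x ahead of the robot, y to its left, z up, the work surface at z = 0. Lengths are in m, angles in rad, forces in N, time in s.
With the tool pointing down it reaches from about 0.225 to 0.725 m from the base axis. Payload 3.1 kg.
Tool frame: the origin (TCP) lies on the centre line of the jaws, within the pads' length; the fingertips stand 22 mm ahead of it and the grasp point (between the pads) lies 3 mm ahead of it; z points along the fingers, y is the line along which they close (so a half turn about z gives the same grasp; the last joint's range is limited). The gripper opens to 85 mm and grips with 20 to 120 N. Pads are 22 mm wide; open, the fingers measure 114 mm over their backs; the gripper's body (76 mm by 85 mm) begins 54 mm behind the grasp point. The pads swing forward as they close: fully open they stand 13 mm farther back than shut.
Start: joints at [1.029, 0.048, 0.099, 1.622, 0, 1.443], TCP at [0.211, 0.481, 0.253] pointing down, gripper open.
Joint ranges: [-2.91, 2.91], [-0.99, 1.94], [-1.21, 1.42], [-2.12, 2.29], [-1.49, 1.47], [-3.14, 3.14]. Speed limits (rad/s): [2.79, 2.79, 3.14, 3.14, 3.14, 3.14].

INTERFACE

Orientations are given as a unit quaternion [w, x, y, z].
In Python, from plant import get_obs, get_image, sign_off gives the robot as it stands. The module is installed in compiled form; this text tells all that it offers.
- The arm moves only by the tool play_rows, never from a script. Its argument "steps" is one flat list of numbers, 5 for each row, row after row: the shift along the tool's x, y, z each as a share of 0.025 m, from -1 to 1, then the turn about the tool's z as a share of 0.1 rad, from -1 to 1, then the finger opening in mm, from 0 to 85.4. In form: [tx, ty, tz, roll, gripper, tx, ty, tz, roll, gripper, ...]. A call has 1 to 12 rows; each row shifts and turns the commanded pose from where the row before left it, along the tool's axes as they then stand; what a row does not reach is not made up. A row lasts 1/10 s, in which the tool goes at most 50 mm and 8.59 degrees, less where a joint would pass 70% of its speed; a pose out of reach is approached as far as the arm can. A call with a number of a shift or a turn outside -1 to 1 is refused whole. A call with a gripper value outside its range is refused whole. The fingers move at their own pace and stop on an object; "grip_force" is the grip in N (left out, the last holds). Time passes only in rows, so rows that do not move let the fingers close. It gives the time, the measured TCP pose, the force, the opening and the grip force at its end, in the units of the state.
- get_obs(): the state, without advancing time (a new reading comes with each control period).
- get_image(name): name is "scene" or "side" or "wrist"; returns a dict with "image" (480x640x3 uint8, red, green, blue), "range_z" (480x640 float32, m along the optical axis (not along the pixel's ray), 0 where there is no reading), "mtx" (3x3 intrinsics, pixels), "k1" (the pictures are not rectified: a ray, as slopes to the right and down, at radius r is drawn at 1 + k1 r^2 times it, then the intrinsics apply), "xyz" and "attitude" of the camera in the world; the wrist camera has in their place "mount" (4x4, takes a point from camera to tool coordinates, whose origin is the TCP and whose axes are the flange's). Camera axes: x right, y down, z forward; pixel columns grow to the right and rows downward; lengths in m; the calibration is good to about 2 mm. A picture is of the moment at which its call begins: read the wrist's pose just before it.
- sign_off(): hands the job in; it is judged then, once.
The state is a dict: "time_s": time; "qpos": joint angles; "dq": joint speeds; "tau": joint torques, N m; "tool_pos": TCP position; "tool_rot": TCP orientation; "contact_force": force on the tool from outside, world axes, zero at the start; "wrist_torque": the same for the moment, N m; "finger_gap": opening from 0.0 (shut) to 1.0 (fully open); "grasp_force": force on a finger pad.
Only numpy, scipy, OpenCV 4.12 (cv2) and the standard library are available. Lean on these libraries where they do the work, as an engineer would, in place of code of your own. Each camera call takes 0.05 s, during which the arm holds its last target. There are 200 camera calls.

TASK

The dark round ornament with the red stickers, hanging on the display bar, is sold: unhook it and stand it upright in the rack's empty slot, the one with the red pad, right down on the pad. Then hang the pale tree ornament from the rack by its hook on the bar in the freed gap, centred behind the price card on the base. Set both down gently, without dropping them, and do not shift, tip or swing hard any of the other ornaments on the bar or in the rack.

Things in the scene. Friction and masses are not known exactly. Their poses are not given: they have to be found in the camera images.
- sold_disc: Flat wooden ornament with a hook, 168 mm tall, 70 wide (x), 16 thick (y), about 150 g, brass foot strip. Dark, round pierced picture, red stickers on tab and picture. Origin: centre of the hook's eye, on the bar's axis when hung (foot 100 mm below, tab top 68 above). z up, x in its plane towards the hook's open side, y through the thickness. Hangs over the price card, neighbours' centres 30 to 35 mm to each side.
- sold_disc_grip (a point): Middle of its grip tab, 53 mm above its origin. The tab is 24 mm wide (x -12..12), 16 thick (y), from z 26 (top of the hook's arch, x -26..24) to its top at z 68: grip it from above, fingers closing along x; fingertips must stay above z 28.
- sold_disc_mouth (a point): Middle of the hook's mouth: x 18, z -30 mm. Eye 24 mm wide between shank (x -26..-12, z 26..-46) and tip (x 12..24, ends at z -14); the mouth opens to +x between tip and picture (z -46), 32 high. To unhook: lift 30, move 35 or more to -x, lift out over the front board. To hang: the reverse.
- new_tree: Flat wooden ornament with a hook, 168 mm tall, 70 wide (x), 16 thick (y), about 150 g, brass foot strip. Pale, stepped tree picture. Hook, sizes, axes and origin as sold_disc. Stands on its foot in one of the rack's slots, mouth towards the rack's +x.
- new_tree_grip (a point): As sold_disc_grip, on the new tree.
- new_tree_mouth (a point): As sold_disc_mouth, on the new tree.
- stand: Fixed plywood stand. Origin: underside, below the bar; y along the bar, -x is the robot's side. Base 12 mm thick, x -110..90, y -200..200. Steel bar 12 mm thick along y at x 0, axis 150 above the table; posts 30 x 16, 160 high at y -185 and 185. A front board 115 high at x -108..-96 all along: lift ornaments over it. Yaw varies.
- price_card: White card with blue edge, fixed on the stand's base, to the far side (+x) of the gap. Origin: on the base's top (12 mm above the table), straight below the bar at the gap's middle; a hung ornament's origin is 138 mm straight above it. The card lies 28..88 mm towards +x, 36 wide (y). Axes as the stand's.
- rack: Fixed wooden rack, three slots side by side along y, centres at y -50, 0 and 50 mm, each 24 wide (y) and 98 long (x), floor 10 above the table; fins between rise to 60 above the table, end strips to 22. Origin: underside centre. Yaw varies.
- red_pad: Red pad 90 x 22 mm, 2 thick, fixed on the empty slot's floor. Origin: centre of its underside (10 mm above the table); x along the slot, same axes as the rack. An ornament standing on it has its origin 102 mm above this point.
- fish: Flat wooden ornament with a hook, 168 mm tall, 70 wide (x), 16 thick (y), about 150 g, brass foot strip. Reddish wood, fish picture. Hook, sizes, axes and origin as sold_disc. Loose on the bar; to be left as it is.
- house: Flat wooden ornament with a hook, 168 mm tall, 70 wide (x), 16 thick (y), about 150 g, brass foot strip. Mid-brown, house picture with two round windows. Hook, sizes, axes and origin as sold_disc. Loose on the bar; to be left as it is.
- arch: Flat wooden ornament with a hook, 168 mm tall, 70 wide (x), 16 thick (y), about 150 g, brass foot strip. Light tan, arch picture with two legs. Hook, sizes, axes and origin as sold_disc. Loose on the bar; to be left as it is.
- small_tree: Flat wooden ornament with a hook, 168 mm tall, 70 wide (x), 16 thick (y), about 150 g, brass foot strip. Brown, stepped tree picture, darker than the new tree. Hook, sizes, axes and origin as sold_disc. Loose on the bar; to be left as it is.
- stock_house: Flat wooden ornament with a hook, 168 mm tall, 70 wide (x), 16 thick (y), about 150 g, brass foot strip. Mid-brown house. Hook, sizes, axes and origin as sold_disc. It stands in another slot of the rack and stays there.
Mind the look-alikes: they are no part of the job. Leave any blue or turquoise look-alike of the arch alone. There is more than one size of the new_tree; the one meant has the size given above.

How it is judged:
On the way:
1. the sold ornament stands on the red pad in the slot, released (x of sold_disc in the frame of red_pad between -0.025 and 0.025 m and y of sold_disc in the frame of red_pad between -0.009 and 0.009 m and z of sold_disc in the frame of red_pad between 0.095 and 0.108 m and angle between sold_disc's own z axis and vertical below 0.15 rad and contact force between sold_disc and the fingers below 0.1 N and linear speed of sold_disc below 0.03 m/s), for 0.2 s.
At the end, for the whole second after the job is handed in: The pale tree hangs at rest on the bar above the card (within 10 mm x, 12 mm y, height 130-144 mm over it, tilt < 0.2 rad); the disc stands at rest on the pad (25 mm x, 9 mm y, height 95-108 mm, tilt < 0.15); other ornaments within 15 mm of their start, tilt < 0.25; all released (x of new_tree in the frame of price_card between -0.01 and 0.01 m and y of new_tree in the frame of price_card between -0.012 and 0.012 m and z of new_tree in the frame of price_card between 0.13 and 0.144 m and angle between new_tree's own z axis and vertical below 0.2 rad and x of sold_disc in the frame of red_pad between -0.025 and 0.025 m and y of sold_disc in the frame of red_pad between -0.009 and 0.009 m and z of sold_disc in the frame of red_pad between 0.095 and 0.108 m and angle between sold_disc's own z axis and vertical below 0.15 rad and linear speed of each of new_tree, sold_disc below 0.03 m/s and contact force between new_tree and the fingers below 0.1 N and contact force between new_tree and stand above 0.2 N and distance of each of fish, house, arch, small_tree, stock_house from where it was at the start of the episode below 0.015 m and angle between each of fish, house, arch, small_tree, stock_house's own z axis and vertical below 0.25 rad); the robot touches nothing.
It fails at once if another ornament is shifted by more than 15 mm or swung past 0.4 rad (distance of any of fish, house, arch, small_tree, stock_house from where it was at the start of the episode above 0.015 m or angle between any of fish, house, arch, small_tree, stock_house's own z axis and vertical above 0.4 rad).
It fails at once if an ornament is slammed (over 80 N) on the stand, rack or pad (contact force between any of sold_disc, new_tree and stand above 80 N or contact force between any of sold_disc, new_tree and rack above 80 N or contact force between any of sold_disc, new_tree and red_pad above 80 N).
It fails at once if the sold or the new ornament is dropped: it falls free of the fingers faster than 0.4 m/s (some 8 mm) ((contact force between sold_disc and the fingers below 0.05 N and linear speed of sold_disc above 0.4 m/s) or (contact force between new_tree and the fingers below 0.05 N and linear speed of new_tree above 0.4 m/s)).
It also fails if it takes over 72 s, if anything falls off the work surface, if the arm or the gripper's body presses on something with over 40 N, if the wrist force passes 120 N, or if a joint passes its speed limit or range.

## Working session

There is one attempt and no reset: what is moved stays moved. The work goes in short steps, Python scripts to look and compute and a tool call to move; the robot and the scene stay as the last step left them, time stands still between calls to the robot, and variables do not carry over. Pictures are saved under pics/ and viewed, at most 13 in all, crops included, and the job is handed in when it is done.

Besides the shell and the picture viewer there is one more tool, called after "Request:" as name(argument=value, ...) on one line, values as JSON. play_rows: Moves the arm, as the interface text tells. Its arguments: {"type":"object","properties":{"steps":{"type":"array","items":{"type":"number"}},"grip_force":{"type":"number"}},"required":["steps"]}

```bash
mkdir -p pics; cat > h.py <<'E'
import numpy as np, cv2
from plant import get_obs, get_image, sign_off
from scipy.spatial.transform import Rotation as R
def rot(q): q=np.asarray(q,float); return R.from_quat(q[[1,2,3,0]]).as_matrix() if q.size==4 else q
def cam(name):
    o=get_obs(); d=get_image(name)
    if 'mount' in d:
        T=np.eye(4);T[:3,:3]=rot(o['tool_rot']);T[:3,3]=o['tool_pos'];T=T@np.array(d['mount'])
    else:
        T=np.eye(4);T[:3,:3]=rot(np.array(d['attitude']));T[:3,3]=d['xyz']
    return d,T
def slopes(d,uv):
    K=np.array(d['mtx']);uv=np.atleast_2d(np.asarray(uv,float))
    return cv2.undistortPoints(uv[:,None],K,np.array([d['k1'],0,0,0.]))[:,0]
def cloud(d,T):
    v,u=np.mgrid[:480,:640]
    s=slopes(d,np.c_[u.ravel(),v.ravel()]);z=np.array(d['range_z']).ravel()
    p=np.c_[s*z[:,None],z]; p=p@T[:3,:3].T+T[:3,3]; p[z==0]=np.nan
    return p.reshape(480,640,3)
def ray(d,T,uv,h):
    s=slopes(d,uv);r=np.c_[s,np.ones(len(s))]@T[:3,:3].T
    return T[:3,3]+r*((h-T[2,3])/r[:,2])[:,None]
E
python3 - <<'E'
from h import *
for n in('scene','side','wrist'):
    d,T=cam(n); cv2.imwrite(f'pics/{n}0.png',d['image'][:,:,::-1]); np.savez(f'{n}0.npz',im=d['image'],P=cloud(d,T),T=T); print(n,T.round(3).tolist(),d['k1'])
print(get_obs())
E
```

```text
scene [[0.558, 0.591, -0.583, 0.976], [0.83, -0.39, 0.398, -0.279], [0.008, -0.706, -0.708, 0.7], [0.0, 0.0, 0.0, 1.0]] -0.09910222540158195
side [[0.981, -0.095, 0.17, 0.394], [-0.194, -0.578, 0.793, -0.567], [0.023, -0.81, -0.586, 0.581], [0.0, 0.0, 0.0, 1.0]] -0.09618931613190518
wrist [[0.403, 0.874, 0.271, 0.141], [0.915, -0.384, -0.122, 0.51], [-0.002, 0.297, -0.955, 0.373], [0.0, 0.0, 0.0, 1.0]] -0.07362579757515586
{'time_s': 0.15, 'qpos': array([ 1.02921701e+00,  4.86368023e-02,  9.79459355e-02,  1.62200305e+00,
       -3.88309962e-05,  1.44301285e+00]), 'dq': array([-0.00119077, -0.00050248,  0.00395491, -0.00015468, -0.00027182,
        0.00123055]), 'tau': array([ 9.39826787e-04, -3.39260316e+01,  3.20423520e+01,  1.53500010e-02,
       -1.02982199e-04,  1.15190298e-05]), 'tool_pos': array([0.21088171, 0.48030467, 0.25235089]), 'tool_rot': array([-2.93310033e-04,  2.05424859e-01,  9.78672431e-01, -9.02526219e-04]), 'contact_force': array([0.22125648, 0.04833557, 0.60043047]), 'wrist_torque': array([-0.02470677,  0.00525236, -0.00041314]), 'grasp_force': 0.0, 'finger_gap': 1.0025261529413998}
```

View pics/scene0.png

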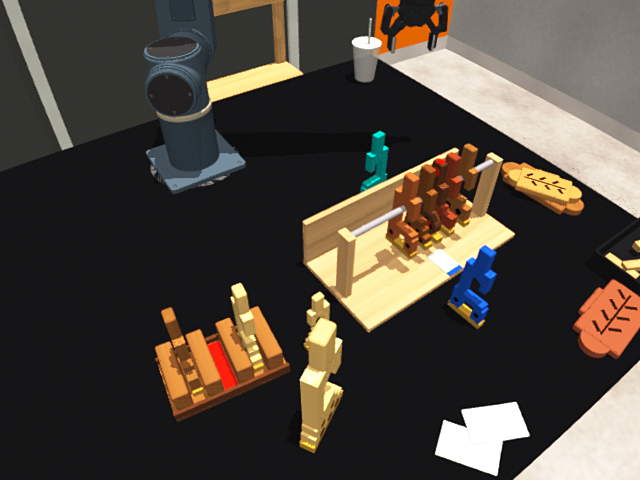

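View pics/side0.png

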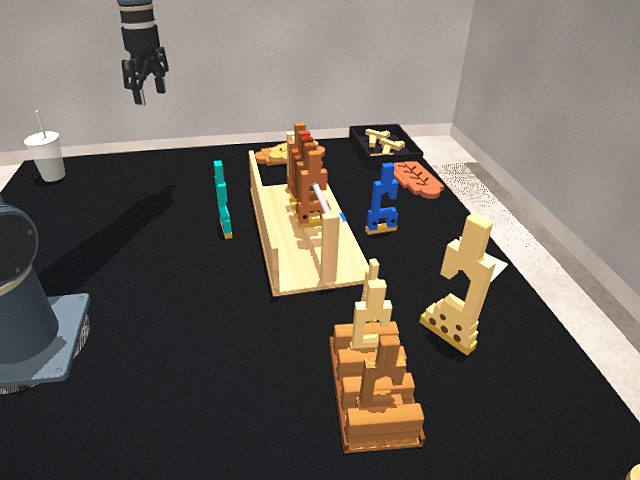

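The scene view shows the rack at about (222,365). The red pad is in its middle slot, the pale tree at (245,325) and the stock house at (175,340). Look-alike trees stand free at (318,315), which is smaller, and (320,380), which is larger. On the bar, the red-stickered disc is near (440,165), and the price card is at (445,262).

```bash
python3 - <<'E'
from h import *
S=np.load('scene0.npz');im=S['im'];P=S['P']
Sd=np.load('side0.npz')
c=np.vstack([cv2.resize(im[140:280,300:520][:,:,::-1],(770,490),interpolation=cv2.INTER_CUBIC)])
cv2.imwrite('pics/crop1.png',c)
c2=np.hstack([cv2.resize(im[270:420,140:340][:,:,::-1],(400,300)),cv2.resize(Sd['im'][240:450,310:510][:,:,::-1],(286,300))]);cv2.imwrite('pics/crop2.png',c2)
hsv=cv2.cvtColor(im,cv2.COLOR_RGB2HSV)
def comp(nm,m,P):
    n,l,s,ce=cv2.connectedComponentsWithStats(m.astype(np.uint8))
    for i in range(1,n):
        if s[i,4]<12: continue
        p=P[l==i];p=p[~np.isnan(p[:,0])]
        if len(p)<8: continue
        r=cv2.minAreaRect((p[:,:2]*1000).astype(np.float32))
        print(nm,ce[i].round(0),s[i,4],'med',np.median(p,0).round(4),'rect',np.round(r[0],1),np.round(r[1],1),round(r[2],1))
red=((hsv[...,0]<5)|(hsv[...,0]>175))&(hsv[...,1]>220)&(hsv[...,2]>120)
comp('red',red,P)
wh=(hsv[...,1]<50)&(hsv[...,2]>170)&(np.abs(P[...,2]-.012)<.008); comp('card',wh,P)
for nm,Q in(('scene',P),('side',Sd['P'])):
    z=Q[...,2]; base=(Q[...,0]>.2)&(Q[...,0]<.9)&(np.abs(Q[...,1])<.6)
    comp(nm+' tops.218',base&(np.abs(z-.218)<.006),Q)
    comp(nm+' post.16',base&(np.abs(z-.160)<.004),Q)
    comp(nm+' tops.178',base&(np.abs(z-.178)<.006),Q)
    comp(nm+' board.115',base&(np.abs(z-.115)<.004),Q)
    comp(nm+' fins.06',base&(np.abs(z-.06)<.004),Q)
E
```

```text
red [440. 161.] 33 med [0.5391 0.2614 0.2201] rect [538.6 261.2] [13.5 11.5] 29.2
red [437. 171.] 26 med [0.5421 0.2538 0.2034] rect [541.1 254.4] [ 4.  11.5] 83.3
red [222. 365.] 628 med [ 0.5631 -0.1896  0.0125] rect [ 561.7 -189.5] [22.8 99.4] 82.0
card [443. 260.] 406 med [0.5939 0.2673 0.0152] rect [595.8 268.8] [65.6 41.7] 1.7
card [494. 423.] 1518 med [0.8778 0.1082 0.0052] rect [876.8 107.5] [94.3 56.8] 63.0
scene tops.218 [470. 149.] 103 med [0.5387 0.3369 0.218 ] rect [537.  339.8] [24.1 17.6] 0.0
scene tops.218 [453. 157.] 97 med [0.5404 0.291  0.2181] rect [538.1 294. ] [24.7 14.4] 3.5
scene tops.218 [440. 163.] 116 med [0.5415 0.2593 0.2186] rect [539.2 261. ] [17.7 23.6] 83.0
scene tops.218 [428. 169.] 122 med [0.5425 0.2293 0.2181] rect [540.7 232.2] [24.1 16.6] 1.0
scene tops.218 [411. 178.] 127 med [0.5439 0.1901 0.218 ] rect [542.2 192.3] [25.3 17.2] 2.9
scene tops.218 [322. 352.] 148 med [ 0.7336 -0.1164  0.2179] rect [ 732.9 -107.9] [35.3 16.7] 82.8
scene post.16 [378. 139.] 31 med [0.3618 0.2727 0.1605] rect [360.4 278.5] [24.8 11.7] 72.5
scene post.16 [491. 160.
[... 8516 characters left out ...]
 [ 2.3 11.2] 8.7
side fins.06 [456. 316.] 197 med [ 0.7184 -0.1212  0.0588] rect [ 722.7 -110.9] [25.7 73.7] 32.6
side fins.06 [366. 344.] 1040 med [ 0.5604 -0.1496  0.0602] rect [ 564.1 -141.4] [121.   50.8] 37.3
side fins.06 [343. 330.] 242 med [ 0.5311 -0.1142  0.0596] rect [ 532.2 -113.9] [27.7 29. ] 84.3
side fins.06 [402. 352.] 66 med [ 0.6087 -0.1722  0.06  ] rect [ 609.7 -171.5] [24.  12.6] 62.4
side fins.06 [390. 388.] 620 med [ 0.5663 -0.2279  0.0604] rect [ 566.1 -229.3] [89.6 37.4] 22.7
side fins.06 [352. 384.] 292 med [ 0.5197 -0.2128  0.0598] rect [ 521.  -212.6] [25.9 27.8] 83.8
side fins.06 [385. 414.] 1370 med [ 0.5511 -0.2672  0.06  ] rect [ 552.  -265.8] [ 27.2 100.2] 84.3
```

View pics/crop1.png

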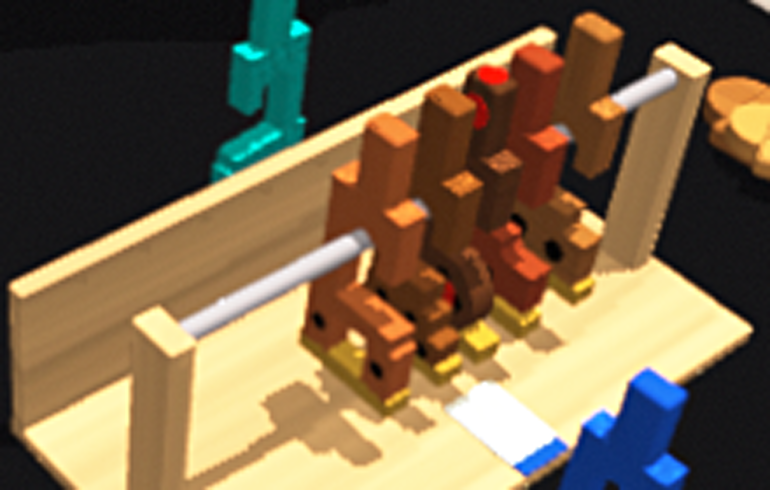

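View pics/crop2.png

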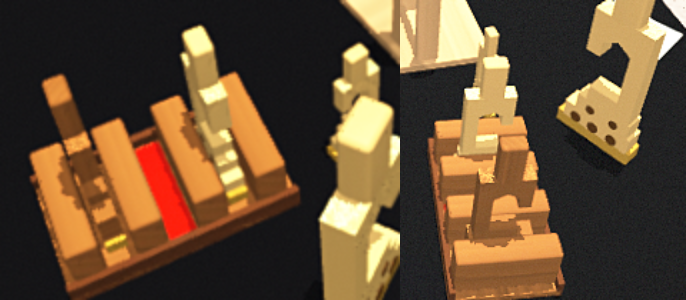

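The disc sold is the middle of five at crop1 (490,90), the only one with red stickers on tab and picture. The tree to hang is the pale one in the rack slot at scene (240,300), whose top is at z 0.178, which fits 168 mm. The free-standing trees at (318,315) and (320,380) are too small and too large.

The first move is to rise and turn the tool to line up with the stand.

Request:
play_rows(steps=[0,0,-0.25,1,60,0,0,-0.25,1,60,0,0,-0.25,1,60,0,0,-0.25,1,60,0,0,-0.25,1,60,0,0,-0.25,1,60,0,0,-0.25,1,60,0,0,-0.25,1,60,0,0,-0.25,1,60,0,0,-0.25,1,60,0,0,-0.25,1,60,0,0,0,0.2,60], grip_force=40)

```text
time_s: 1.35
tool_pos: [0.2112, 0.4809, 0.3226]
tool_rot: [-0.0, 0.694, 0.72, 0.0]
contact_force: [0.3, -0.5, -0.1]
finger_gap: 0.699
grasp_force: 0.0
```

Request:
play_rows(steps=[-0.77,1,0,0,60,-0.77,1,0,0,60,-0.77,1,0,0,60,-0.77,1,0,0,60,-0.77,1,0,0,60,-0.77,1,0,0,60,-0.77,1,0,0,60,-0.77,1,0,0,60,-0.77,1,0,0,60,-0.77,1,0,0,60,-0.77,1,0,0,60,-0.77,0.75,0,0,60])

```text
time_s: 2.55
tool_pos: [0.5144, 0.2596, 0.3208]
tool_rot: [-0.0, 0.693, 0.72, -0.001]
contact_force: [0.5, 1.7, -0.2]
finger_gap: 0.7
grasp_force: 0.0
```

Request:
play_rows(steps=[0,0,0,0,60,0,0,0,0,60,0,0,0,0,60])

```text
time_s: 2.85
tool_pos: [0.5125, 0.2612, 0.3219]
tool_rot: [-0.0, 0.693, 0.721, -0.0]
contact_force: [-0.3, -0.1, -0.0]
finger_gap: 0.705
grasp_force: 0.0
```

```bash
cat > tops.py <<'E'
from h import *
import sys
z0=float(sys.argv[1])
d,T=cam('wrist');P=cloud(d,T);m=np.abs(P[...,2]-z0)<.005
cv2.imwrite('pics/'+sys.argv[2]+'.png',d['image'][:,:,::-1])
n,l,s,ce=cv2.connectedComponentsWithStats(m.astype(np.uint8))
for i in range(1,n):
    p=P[l==i]
    if s[i,4]<150: continue
    r=cv2.minAreaRect((p[:,:2]*1000).astype(np.float32)); print(ce[i].round(),s[i,4],np.median(p[:,2]).round(4),np.round(r[0],1),np.round(r[1],1),round(r[2],1))
o=get_obs();print(o['time_s'],o['tool_pos'].round(4),o['tool_rot'].round(4))
E
python3 tops.py 0.218 w1
```

```text
[369. 116.] 1254 0.2183 [534.6 338.6] [23.7 15.4] 2.5
[366. 196.] 1137 0.2182 [536.4 294.2] [24.  16.4] 2.4
[364. 250.] 1021 0.2187 [537.5 261. ] [24.2 17.1] 0.7
[363. 295.] 961 0.2182 [538.5 232.4] [23.9 16.4] 4.3
[361. 349.] 813 0.2182 [540.3 193.3] [24.3 15.7] 3.4
2.9 [0.5124 0.2614 0.3221] [-2.000e-04  6.933e-01  7.206e-01 -0.000e+00]
```

View pics/w1.png

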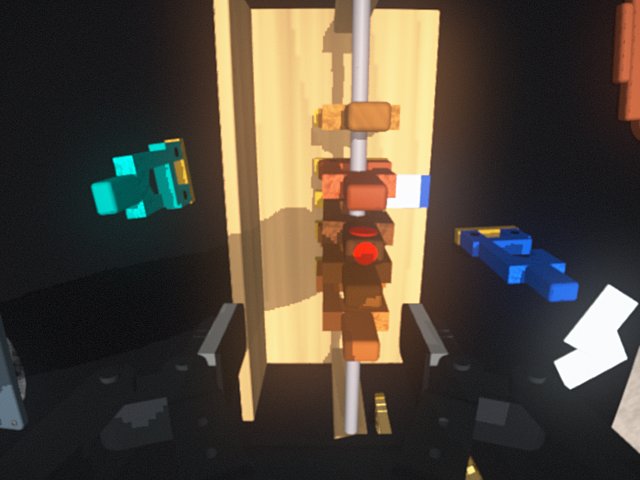

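Request:
play_rows(steps=[-0.05,0.5,0,0,60,0,0.5,0,0,60,0,0,0.5,0,60,0,0,0.6,0,60,0,0,0.6,0,60,0,0,0.6,0,60,0,0,0.6,0,60,0,0,0.6,0,60,0,0,0.5,0,60,0,0,0.3,0,60,0,0,0.2,0,60,0,0,0,0,60])

```text
time_s: 4.1
tool_pos: [0.5378, 0.2605, 0.209]
tool_rot: [-0.0, 0.694, 0.72, -0.0]
contact_force: [0.7, -0.4, -0.3]
finger_gap: 0.703
grasp_force: 0.0
```

Request:
play_rows(steps=[0,0,0,0,45,0,0,0,0,35,0,0,0,0,30,0,0,0,0,27,0,0,0,0,24,0,0,0,0,20,0,0,0,0,18,0,0,0,0,18,0,0,0,0,18,0,0,0,0,18])

```text
time_s: 5.1
tool_pos: [0.5383, 0.2604, 0.21]
tool_rot: [0.0, 0.694, 0.72, 0.0]
contact_force: [-0.6, 0.0, 3.0]
finger_gap: 0.274
grasp_force: 40.3
```

Request:
play_rows(steps=[0,0,-0.2,0,18,0,0,-0.3,0,18,0,0,-0.3,0,18,0,0,-0.25,0,18,0,0,-0.15,0,18,0,0,0,0,18,0,0,0,0,18])

```text
time_s: 5.8
tool_pos: [0.5383, 0.2604, 0.2396]
tool_rot: [0.0, 0.694, 0.72, 0.0]
contact_force: [-0.1, 0.1, -2.0]
finger_gap: 0.272
grasp_force: 39.7
```

Request:
play_rows(steps=[0,-0.15,0,0,18,0,-0.25,0,0,18,0,-0.3,0,0,18,0,-0.3,0,0,18,0,-0.3,0,0,18,0,-0.3,0,0,18,0,-0.25,0,0,18,0,-0.15,0,0,18,0,0,0,0,18,0,0,0,0,18])

```text
time_s: 6.8
tool_pos: [0.4884, 0.2586, 0.2396]
tool_rot: [0.0, 0.694, 0.72, 0.0]
contact_force: [0.4, 0.1, -1.7]
finger_gap: 0.275
grasp_force: 39.7
```

```bash
python3 - <<'E'
from h import *
d,T=cam('side');cv2.imwrite('pics/s2.png',cv2.resize(d['image'][90:270,200:440][:,:,::-1],(640,480)))
o=get_obs();print(o['tool_pos'],o['contact_force'])
E
```

```text
[0.48848314 0.25851357 0.23955255] [-0.07804608  0.56914653 -2.14741205]
```

View pics/s2.png

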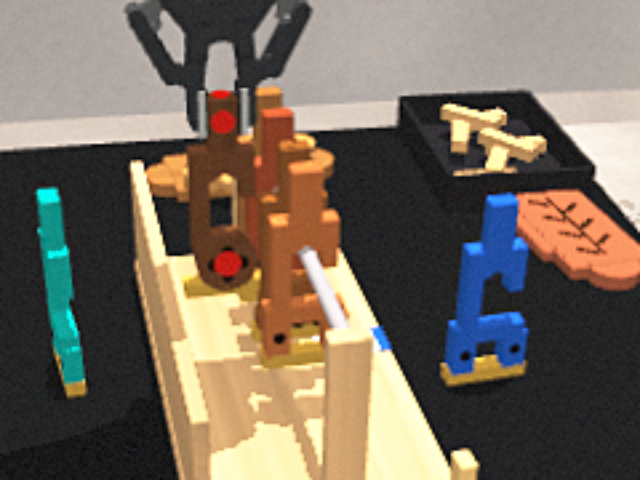

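Request:
play_rows(steps=[0,0,-0.3,0,18,0,0,-0.6,0,18,0,0,-0.6,0,18,0,0,-0.6,0,18,0,0,-0.6,0,18,0,0,-0.7,0,18,0,0,-0.7,0,18,0,0,-0.7,0,18,0,0,-0.7,0,18,0,0,-0.6,0,18,0,0,-0.3,0,18,0,0,0,0,18])

```text
time_s: 8.05
tool_pos: [0.4889, 0.2586, 0.4011]
tool_rot: [0.001, 0.694, 0.72, 0.001]
contact_force: [-0.2, 0.6, -2.2]
finger_gap: 0.275
grasp_force: 39.8
```

Request:
play_rows(steps=[-0.3,0,0,0,18,-0.6,0,0,0,18,-0.8,0,0,0,18,-0.8,0,0,0,18,-0.8,0,0,0,18,-0.8,0,0,0,18,-0.8,0.1,0,0,18,-0.8,0.2,0,0,18,-0.8,0.2,0,0,18,-0.8,0.2,0,0,18,-0.8,0.2,0,0,18,-0.8,0.2,0,0,18])

```text
time_s: 9.25
tool_pos: [0.5233, 0.0351, 0.3987]
tool_rot: [-0.0, 0.694, 0.72, -0.001]
contact_force: [-0.4, 0.4, -2.0]
finger_gap: 0.274
grasp_force: 39.7
```

Request:
play_rows(steps=[-0.8,0.2,0,0,18,-0.8,0.2,0,0,18,-0.8,0.2,0,0,18,-0.8,0.2,0,0,18,-0.8,0.2,0,0,18,-0.8,0.2,0,0,18,-0.8,0,0,0,18,-0.8,0,0,0,18,-0.8,0,0,0,18,-0.8,0,0,0,18,-0.6,0,0,0,18,-0.34,0,0,0,18])

```text
time_s: 10.45
tool_pos: [0.5615, -0.187, 0.3987]
tool_rot: [-0.001, 0.695, 0.719, -0.0]
contact_force: [-0.5, 0.7, -1.1]
finger_gap: 0.272
grasp_force: 39.7
```

Request:
play_rows(steps=[0,0,0,0.4,18,0,0,0,0.5,18,0,0,0,0.5,18,0,0,0,0,18,0,0,0,0,18,0,0,0,0,18])

```text
time_s: 11.05
tool_pos: [0.5621, -0.1849, 0.3995]
tool_rot: [-0.0, 0.742, 0.67, -0.0]
contact_force: [0.3, 0.4, -1.4]
finger_gap: 0.275
grasp_force: 39.8
```

```bash
python3 tops.py 0.06 w2;python3 tops.py 0.178 w3; python3 - <<'E'
from h import *
d,T=cam('wrist');im=d['image'];hsv=cv2.cvtColor(im,cv2.COLOR_RGB2HSV)
red=((hsv[...,0]<5)|(hsv[...,0]>175))&(hsv[...,1]>200)&(hsv[...,2]>100)
P=cloud(d,T);m=red&(np.abs(P[...,2]-.012)<.008);p=P[m];print(m.sum(),p.min(0),p.max(0))
S,TS=cam('scene');P=cloud(S,TS);m=(P[...,2]>.21)&(P[...,2]<.28)&(np.abs(P[...,1]+.19)<.06)&(abs(P[...,0]-.56)<.07)
p=P[m];r=cv2.minAreaRect((p[:,:2]*1000).astype(np.float32));print('disc low',r,p[:,2].min())
E
```

```text
[449.  96.] 370 0.0588 [ 715.1 -113.5] [21.9 75.3] 14.1
[322. 126.] 2168 0.0604 [ 569.2 -117.4] [ 26.3 100.2] 84.0
[322. 172.] 1550 0.0605 [ 563.5 -166.8] [ 24.5 100.1] 84.1
[322. 208.] 1010 0.0603 [ 559.  -210.1] [ 13.6 100.1] 83.9
11.1 [ 0.5622 -0.1849  0.3996] [-1.000e-04  7.423e-01  6.701e-01 -0.000e+00]
[492.  96.] 526 0.1793 [ 722.8 -108.7] [24.1 73.2] 30.7
[322. 159.] 534 0.1784 [ 566.  -142.5] [16.  24.1] 84.7
11.15 [ 0.5622 -0.185   0.3996] [-0.      0.7424  0.67   -0.    ]Traceback (most recent call last):
  File "<stdin>", line 4, in <module>
    return umr_minimum(a, axis, None, out, keepdims, initial, where)
ValueError: zero-size array to reduction operation minimum which has no identity
```

View pics/w2.png

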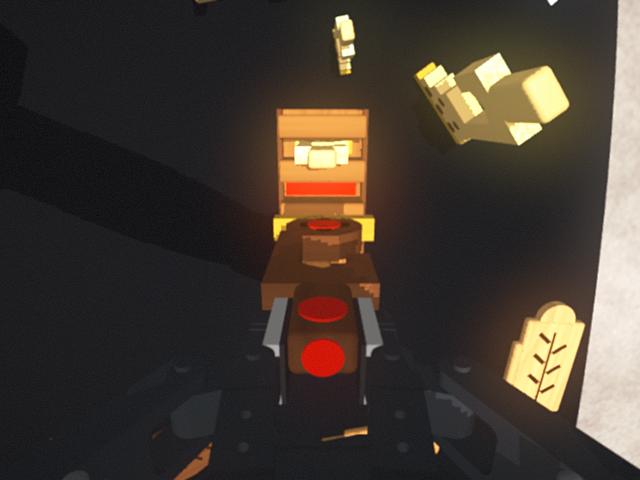

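Request:
play_rows(steps=[-0.24,0,0.3,0,18,0,0,0.6,0,18,0,0,0.7,0,18,0,0,0.7,0,18,0,0,0.7,0,18,0,0,0.7,0,18,0,0,0.7,0,18,0,0,0.7,0,18,0,0,0.6,0,18,0,0,0.4,0,18,0,0,0,0,18,0,0,0,0,18])

```text
time_s: 12.4
tool_pos: [0.5615, -0.1911, 0.2471]
tool_rot: [-0.0, 0.743, 0.67, -0.0]
contact_force: [0.6, -0.5, -1.3]
finger_gap: 0.273
grasp_force: 39.7
```

```bash
python3 - <<'E'
from h import *
a=np.deg2rad(-5.9);c=np.array([.5614,-.1909])
for n in('scene','side'):
    d,T=cam(n);cv2.imwrite(f'pics/{n}3.png',cv2.resize(d['image'][230:430,130:390] [:,:,::-1] if n=='scene' else d['image'][240:450,280:540][:,:,::-1],(640,480)))
    P=cloud(d,T);q=P[...,:2]-c
    x=q[...,0]*np.cos(a)+q[...,1]*np.sin(a); y=-q[...,0]*np.sin(a)+q[...,1]*np.cos(a)
    m=(abs(x)<.06)&(abs(y)<.02)&(P[...,2]>.07)&(P[...,2]<.17)
    print(n,m.sum(),'x',np.percentile(x[m],[1,99]),'y',np.percentile(y[m],[1,5,50,95,99]),'z',np.percentile(P[...,2][m],1))
    f=(abs(P[...,2]-.06)<.003)&(abs(x)<.05)&(abs(y)<.08)
    print(np.histogram(y[f],bins=np.arange(-.08,.081,.004)))
o=get_obs();print(o['tool_pos'])
E
```

```text
scene 598 x [-0.02510633  0.036625  ] y [-0.00631411 -0.00536782  0.00082902  0.00997655  0.01084217] z 0.08868403491679731
(array([152, 157, 150, 155,  95,   3,   9,   9,  10,   7,  15, 144, 146,
       144, 149, 138, 142,  22,   0,   0,   0,   0,   0,  49, 118, 140,
       137, 134, 136,  59,  15,   7,   7,   5,   6,  36,  77,  95, 129,
       132]), array([-8.0000000e-02, -7.6000000e-02, -7.2000000e-02, -6.8000000e-02,
       -6.4000000e-02, -6.0000000e-02, -5.6000000e-02, -5.2000000e-02,
       -4.8000000e-02, -4.4000000e-02, -4.0000000e-02, -3.6000000e-02,
       -3.2000000e-02, -2.8000000e-02, -2.4000000e-02, -2.0000000e-02,
       -1.6000000e-02, -1.2000000e-02, -8.0000000e-03, -4.0000000e-03,
        6.9388939e-17,  4.0000000e-03,  8.0000000e-03,  1.2000000e-02,
        1.6000000e-02,  2.0000000e-02,  2.4000000e-02,  2.8000000e-02,
        3.2000000e-02,  3.6000000e-02,  4.0000000e-02,  4.4000000e-02,
        4.8000000e-02,  5.2000000e-02,  5.6000000e-02,  6.0000000e-02,
        6.4000000e-02,  6.8000000e-02,  7.2000000e-02,  7.6000000e-02,
        8.0000000e-02]))
side 1046 
[... 417 characters left out ...]
      -6.4000000e-02, -6.0000000e-02, -5.6000000e-02, -5.2000000e-02,
       -4.8000000e-02, -4.4000000e-02, -4.0000000e-02, -3.6000000e-02,
       -3.2000000e-02, -2.8000000e-02, -2.4000000e-02, -2.0000000e-02,
       -1.6000000e-02, -1.2000000e-02, -8.0000000e-03, -4.0000000e-03,
        6.9388939e-17,  4.0000000e-03,  8.0000000e-03,  1.2000000e-02,
        1.6000000e-02,  2.0000000e-02,  2.4000000e-02,  2.8000000e-02,
        3.2000000e-02,  3.6000000e-02,  4.0000000e-02,  4.4000000e-02,
        4.8000000e-02,  5.2000000e-02,  5.6000000e-02,  6.0000000e-02,
        6.4000000e-02,  6.8000000e-02,  7.2000000e-02,  7.6000000e-02,
        8.0000000e-02]))
[ 0.56202995 -0.19130325  0.24825064]
```

View pics/scene3.png

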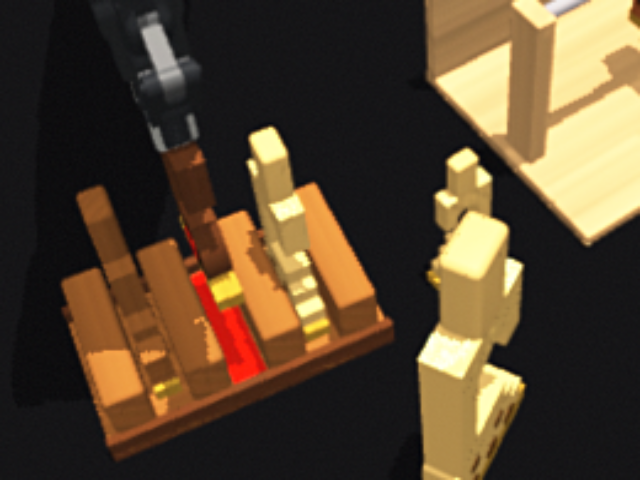

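The disc hangs over the middle slot and is about 1 mm off its centre, so it can go down.

Request:
play_rows(steps=[-0.03,0,0.3,0,18,0,0,0.4,0,18,0,0,0.4,0,18,0,0,0.4,0,18,0,0,0.4,0,18,0,0,0.4,0,18,0,0,0.3,0,18,0,0,0.15,0,18,0,0,0.05,0,18,0,0,0,0,18,0,0,0,0,18])

```text
time_s: 13.6
tool_pos: [0.5619, -0.1919, 0.1777]
tool_rot: [0.001, 0.743, 0.67, 0.0]
contact_force: [-0.1, 0.9, -1.5]
finger_gap: 0.27
grasp_force: 39.7
```

Request:
play_rows(steps=[0,0,0.03,0,18,0,0,0.03,0,18,0,0,0.03,0,18,0,0,0.03,0,18,0,0,0.03,0,18,0,0,0.03,0,18])

```text
time_s: 14.2
tool_pos: [0.5615, -0.1917, 0.1724]
tool_rot: [-0.0, 0.743, 0.67, -0.0]
contact_force: [-0.1, -0.1, -0.9]
finger_gap: 0.276
grasp_force: 39.7
```

Request:
play_rows(steps=[0,0,0.03,0,18,0,0,0.03,0,18,0,0,0.03,0,18,0,0,0,0,18,0,0,0,0,18])

```text
time_s: 14.7
tool_pos: [0.5615, -0.1918, 0.1721]
tool_rot: [0.001, 0.743, 0.67, 0.0]
contact_force: [-2.9, 0.6, 5.1]
finger_gap: 0.276
grasp_force: 40.7
```

Contact shows at the expected height (TCP z 0.172), so I release and rise.

Request:
play_rows(steps=[0,0,-0.05,0,22,0,0,0,0,24,0,0,0,0,26,0,0,0,0,30,0,0,0,0,36,0,0,0,0,45,0,0,0,0,50,0,0,0,0,50])

```text
time_s: 15.5
tool_pos: [0.5615, -0.1918, 0.1715]
tool_rot: [-0.0, 0.743, 0.67, -0.0]
contact_force: [-0.0, 0.2, 0.1]
finger_gap: 0.586
grasp_force: 0.0
```

Request:
play_rows(steps=[0,0,-0.2,0,50,0,0,-0.4,0,50,0,0,-0.6,0,50,0,0,-0.7,0,50,0,0,-0.7,0,50,0,0,-0.7,0,50,0,0,-0.7,0,50,0,0,-0.7,0,50,0,0,-0.3,0,50,0,0,0,0,50,0,0,0,0,50])

```text
time_s: 16.6
tool_pos: [0.5616, -0.1918, 0.2966]
tool_rot: [0.0, 0.743, 0.67, 0.0]
contact_force: [0.2, -0.2, -0.5]
finger_gap: 0.583
grasp_force: 0.0
```

```bash
python3 tops.py 0.18 w4;python3 tops.py 0.06 w4; python3 - <<'E'
from h import *
S,TS=cam('scene');P=cloud(S,TS);m=(np.abs(P[...,2]-.18)<.006)&(P[...,0]<.62)&(P[...,1]<-.1)
n,l,s,ce=cv2.connectedComponentsWithStats(m.astype(np.uint8))
for i in range(1,n):
    p=P[l==i]
    if s[i,4]>40:print(ce[i],p[:,2].max(),cv2.minAreaRect((p[:,:2]*1000).astype(np.float32)))
# price card, earlier scene view
hsv=cv2.cvtColor(S['image'],cv2.COLOR_RGB2HSV)
m=(P[...,2]<.025)&(P[...,2]>.005)&(P[...,0]<.66)&(P[...,1]>.2)&(P[...,1]<.34)&(P[...,0]>.55)&((hsv[...,1]<60)|((hsv[...,0]>100)&(hsv[...,0]<130)))&(hsv[...,2]>100)
uv=np.argwhere(m)[:,::-1];q=ray(S,TS,uv,.0125);print('card',m.sum(),cv2.minAreaRect((q[:,:2]*1000).astype(np.float32)))
E
```

```text
[577.  76.] 3303 0.1831 [ 723. -109.] [25.3 73.7] 30.6
[321. 163.] 1007 0.1784 [ 566. -142.] [15.  23.5] 84.2
[323. 241.] 941 0.1807 [ 561.7 -190.5] [16.4 23.5] 83.2
[316. 313.] 760 0.1783 [ 551.6 -240.4] [15.6 23.8] 84.1
16.65 [ 0.5613 -0.1917  0.2958] [-6.000e-04  7.426e-01  6.697e-01 -2.000e-04]
[487.  82.] 731 0.0588 [ 724.5 -111.5] [24.1 73.2] 30.5
[321. 120.] 3479 0.0604 [ 568.2 -117.4] [ 25.3 100.1] 83.9
[323. 180.] 2406 0.0604 [ 563.4 -167.1] [ 25.2 100.4] 83.7
[330. 198.] 208 0.0603 [ 560.3 -187.2] [10.9 47.7] 82.7
[282. 232.] 618 0.0603 [ 524.8 -212.4] [25.3 33.1] 84.6
[363. 232.] 634 0.0603 [ 592.6 -220.3] [26.5 30.5] 84.8
[319. 262.] 345 0.0641 [ 553.3 -246.1] [18.5 27.6] 83.3
[277. 279.] 333 0.0602 [ 510.6 -261.1] [25.9 14.4] 81.7
[361. 279.] 645 0.0604 [ 589.8 -269.5] [26.2 25.3] 86.1
16.7 [ 0.5612 -0.1916  0.2954] [-9.000e-04  7.426e-01  6.698e-01 -4.000e-04]
[238.49382716 290.41975309] 0.18079415440451474 ((567.2510375976562, -140.67105102539062), (15.687429428100586, 24.09551429748535), 84.47704315185547)
[205.671875 303.484375] 0.18336813777929173 ((563.339599609375, -188.83961486816406), (16.305801391601562, 24.9583683013916), 83.48239135742188)
[168.26285714 315.52      ] 0.179793230008361 ((553.1227416992188, -239.45193481445312), (16.04841423034668, 24.433673858642578), 82.24999237060547)
card 505 ((594.3324584960938, 293.0573425292969), (65.98474884033203, 87.80990600585938), 4.1908159255981445)
```

The disc stands on the pad, top at z 0.181 as it should be. Next is the tree, whose top is at (0.566, -0.142).

Request:
play_rows(steps=[0.4,0,0,0,50,0.8,0,0,0,50,0.55,0,0,0,50,0.23,0,0,0,50,0,0,0.5,0,50,0,0,0.7,0,50,0,0,0.8,0,50,0,0,0.8,0,50,0,0,0.8,0,50,0,0,0.8,0,50,0,0,0.4,0,50,0,0,0.2,0,50])

```text
time_s: 17.95
tool_pos: [0.5659, -0.1422, 0.1702]
tool_rot: [-0.001, 0.743, 0.67, -0.001]
contact_force: [-0.9, 0.4, 0.2]
finger_gap: 0.585
grasp_force: 0.0
```

Request:
play_rows(steps=[0,0,0,0,40,0,0,0,0,32,0,0,0,0,28,0,0,0,0,26,0,0,0,0,24,0,0,0,0,20,0,0,0,0,18,0,0,0,0,18,0,0,0,0,18])

```text
time_s: 18.85
tool_pos: [0.5668, -0.1427, 0.1726]
tool_rot: [0.001, 0.743, 0.67, 0.0]
contact_force: [-2.3, 0.1, 5.5]
finger_gap: 0.273
grasp_force: 40.1
```

Request:
play_rows(steps=[0,0,-0.2,0,18,0,0,-0.4,0,18,0,0,-0.7,0,18,0,0,-0.9,0,18,0,0,-1,0,18,0,0,-1,0,18,0,0,-1,0,18,0,0,-1,0,18,0,0,-1,0,18,0,0,-1,0,18,0,0,-0.7,0,18,0,0,-0.3,0,18])

```text
time_s: 20.05
tool_pos: [0.5671, -0.1426, 0.4041]
tool_rot: [0.002, 0.743, 0.67, 0.001]
contact_force: [1.0, -0.8, -0.2]
finger_gap: 0.275
grasp_force: 39.4
```

Request:
play_rows(steps=[0,0,0,-0.4,18,0,0,0,-0.5,18,0,0,0,-0.5,18,0,0,0,0,18,0,0,0,0,18])

```text
time_s: 20.55
tool_pos: [0.5667, -0.1425, 0.4015]
tool_rot: [-0.0, 0.694, 0.72, 0.0]
contact_force: [0.2, -0.2, -1.2]
finger_gap: 0.27
grasp_force: 39.4
```

Request:
play_rows(steps=[0.3,-0.13,0,0,18,0.6,-0.13,0,0,18,0.8,-0.13,0,0,18,0.8,-0.13,0,0,18,0.8,-0.13,0,0,18,0.8,-0.13,0,0,18,0.8,-0.13,0,0,18,0.8,-0.13,0,0,18,0.8,-0.13,0,0,18,0.8,-0.13,0,0,18,0.8,-0.13,0,0,18,0.8,-0.13,0,0,18])

```text
time_s: 21.75
tool_pos: [0.5182, 0.0803, 0.402]
tool_rot: [-0.0, 0.694, 0.72, 0.0]
contact_force: [0.6, -0.0, -0.7]
finger_gap: 0.272
grasp_force: 39.4
```

Request:
play_rows(steps=[0.8,-0.13,0,0,18,0.8,-0.13,0,0,18,0.8,-0.13,0,0,18,0.8,-0.13,0,0,18,0.8,-0.13,0,0,18,0.8,-0.13,0,0,18,0.8,-0.13,0,0,18,0.8,-0.1,0,0,18,0.6,0,0,0,18,0.36,0,0,0,18,0,0,0,0,18,0,0,0,0,18])

```text
time_s: 22.95
tool_pos: [0.4874, 0.2611, 0.4015]
tool_rot: [0.0, 0.694, 0.72, -0.0]
contact_force: [0.9, 0.1, -1.6]
finger_gap: 0.274
grasp_force: 39.5
```

```bash
python3 tops.py 0.218 w5; python3 - <<'E'
from h import *
a=np.deg2rad(2.1)
for n in('wrist','scene'):
    S,TS=cam(n);P=cloud(S,TS);hsv=cv2.cvtColor(S['image'],cv2.COLOR_RGB2HSV)
    for nm,c in(('white',hsv[...,1]<50),('blue',(hsv[...,0]>100)&(hsv[...,0]<130)&(hsv[...,1]>100))):
        m=(P[...,2]<.022)&(P[...,2]>.006)&(P[...,0]<.66)&(P[...,1]>.23)&(P[...,1]<.31)&(P[...,0]>.56)&c&(hsv[...,2]>100)
        if m.sum()<20: print(n,nm,m.sum());continue
        uv=np.argwhere(m)[:,::-1];q=ray(S,TS,uv,.0125)[:,:2]-[.5375,.2635]
        x=q[:,0]*np.cos(a)+q[:,1]*np.sin(a);y=-q[:,0]*np.sin(a)+q[:,1]*np.cos(a)
        print(n,nm,m.sum(),'x',np.percentile(x,[2,98]),'y',np.percentile(y,[2,98]))
    # held tree
    q=P[...,:2]-[.4875,.2615];m=(P[...,2]>.25)&(P[...,2]<.335)&(abs(q[...,0])<.045)&(abs(q[...,1])<.04)
    p=P[m]; 
    if m.sum()>20: print(n,'tree',m.sum(),cv2.minAreaRect((p[:,:2]*1000).astype(np.float32)),p[:,2].min())
E
```

```text
[390. 118.] 704 0.2182 [534.6 338.5] [24.3 15.1] 2.6
[388. 179.] 620 0.2183 [536.2 293.7] [23.5 16.1] 2.0
[385. 254.] 547 0.2182 [539.  232.4] [24.2 15.2] 2.3
[387. 298.] 344 0.2183 [544.  193.1] [16. 16.] 3.8
23.0 [0.4875 0.2608 0.4016] [ 2.000e-04  6.941e-01  7.198e-01 -2.000e-04]
wrist white 673 x [0.0307237  0.08069006] y [-0.01896743  0.01719963]
wrist blue 187 x [0.08217403 0.09085436] y [-0.0175059   0.01606431]
wrist tree 3934 ((487.59197998046875, 261.7525939941406), (70.2574691772461, 16.90482521057129), 2.2179315090179443) 0.25002842710253664
scene white 419 x [0.02753677 0.08110283] y [-0.01530832  0.02292754]
scene blue 69 x [0.08075198 0.08992933] y [-0.01368474  0.01970388]
scene tree 1147 ((490.0635986328125, 261.7444152832031), (71.20161437988281, 20.419376373291016), 3.1766955852508545) 0.2500266560629254
```

View pics/w5.png

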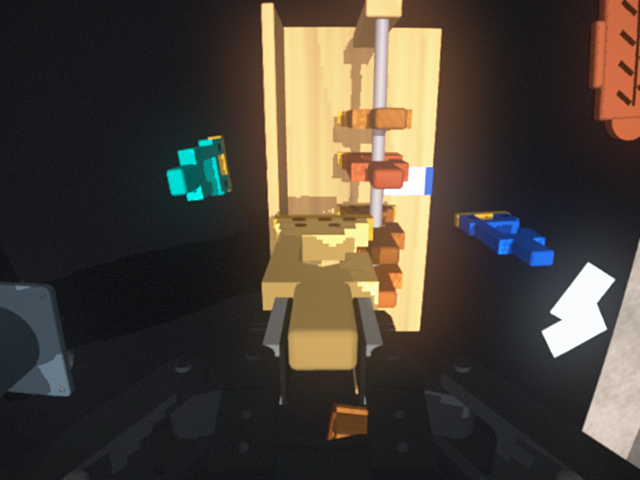

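The tree is held at (0.4876, 0.2618) and is square to the stand. It goes down in front of the bar, and I'll check it there before moving it in.

Request:
play_rows(steps=[0,0,0.3,0,18,0,0,0.6,0,18,0,0,0.7,0,18,0,0,0.7,0,18,0,0,0.7,0,18,0,0,0.7,0,18,0,0,0.7,0,18,0,0,0.7,0,18,0,0,0.6,0,18,0,0,0.5,0,18,0,0,0.2,0,18,0,0,0,0,18])

```text
time_s: 24.3
tool_pos: [0.4869, 0.2609, 0.2405]
tool_rot: [-0.0, 0.694, 0.72, -0.001]
contact_force: [-0.6, 0.0, -1.7]
finger_gap: 0.272
grasp_force: 39.5
```

Request:
play_rows(steps=[0,0,0,0,18,0,0,0,0,18])

```text
time_s: 24.5
tool_pos: [0.4879, 0.2615, 0.2427]
tool_rot: [0.0, 0.694, 0.72, 0.001]
contact_force: [0.2, 0.7, -1.9]
finger_gap: 0.266
grasp_force: 39.5
```

```bash
python3 - <<'E'
from h import *
for n in('scene','side'):
    S,TS=cam(n);P=cloud(S,TS);hsv=cv2.cvtColor(S['image'],cv2.COLOR_RGB2HSV)
    m=(abs(P[...,1]-.263)<.013)&(abs(P[...,0]-.4875)<.045)&(P[...,2]>.06)&(P[...,2]<.26)
    p=P[m];top=p[p[:,2]>.2]
    print(n,m.sum(),np.percentile(p,[1,99],axis=0).round(4).tolist())
    if n=='side': cv2.imwrite('pics/s6.png',cv2.resize(S['image'][90:270,200:440][:,:,::-1],(640,480)))
o=get_obs();print(o['tool_pos'],o['contact_force'])
E
```

```text
scene 1160 [[0.4429, 0.2506, 0.0718], [0.5241, 0.2721, 0.2591]]
side 1618 [[0.4566, 0.2505, 0.0825], [0.5138, 0.2698, 0.258]]
[0.48785391 0.26152005 0.24258297] [ 0.66441834  0.3071902  -1.73207946]
```

View pics/s6.png

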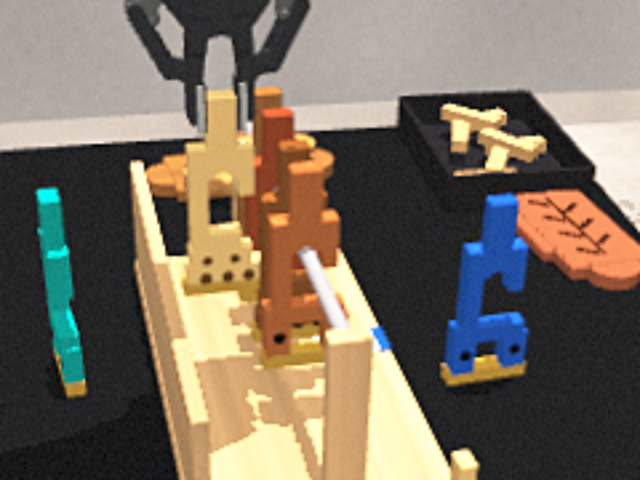

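The picture shows the tree upright in front of the bar at (220,190), level with the gap, foot at about z 0.081. Now I move it in over the bar.

Request:
play_rows(steps=[0,0.15,0,0,18,0,0.25,0,0,18,0,0.3,0,0,18,0,0.3,0,0,18,0,0.3,0,0,18,0,0.3,0,0,18,0,0.25,0,0,18,0,0.2,0,0,18,0,0,0,0,18,0,0,0,0,18])

```text
time_s: 25.6
tool_pos: [0.5385, 0.2632, 0.2415]
tool_rot: [-0.0, 0.694, 0.72, -0.0]
contact_force: [0.5, -0.4, -1.8]
finger_gap: 0.279
grasp_force: 39.5
```

Request:
play_rows(steps=[0,0,0.1,0,18,0,0,0.2,0,18,0,0,0.25,0,18,0,0,0.2,0,18,0,0,0.15,0,18,0,0,0.1,0,18,0,0,0.05,0,18,0,0,0,0,18])

```text
time_s: 26.4
tool_pos: [0.5385, 0.2632, 0.2151]
tool_rot: [-0.0, 0.694, 0.72, -0.0]
contact_force: [0.2, 0.0, -2.0]
finger_gap: 0.273
grasp_force: 39.5
```

Request:
play_rows(steps=[0,0,0.03,0,18,0,0,0.03,0,18,0,0,0.03,0,18,0,0,0.03,0,18,0,0,0,0,18,0,0,0,0,18])

```text
time_s: 27.0
tool_pos: [0.5387, 0.2633, 0.2127]
tool_rot: [0.0, 0.694, 0.72, 0.0]
contact_force: [-0.2, -0.3, 0.8]
finger_gap: 0.269
grasp_force: 39.8
```

Request:
play_rows(steps=[0,0,0.03,0,18,0,0,0.03,0,18,0,0,0,0,18,0,0,0,0,18])

```text
time_s: 27.4
tool_pos: [0.5387, 0.2633, 0.2126]
tool_rot: [0.0, 0.694, 0.72, 0.001]
contact_force: [-2.3, -1.1, 6.2]
finger_gap: 0.27
grasp_force: 40.5
```

The bar now carries the tree, so I release slowly.

Request:
play_rows(steps=[0,0,-0.05,0,22,0,0,0,0,24,0,0,0,0,26,0,0,0,0,30,0,0,0,0,36,0,0,0,0,45,0,0,0,0,50,0,0,0,0,50])

```text
time_s: 28.2
tool_pos: [0.5386, 0.2632, 0.212]
tool_rot: [-0.0, 0.694, 0.72, -0.0]
contact_force: [-0.2, 0.1, -0.0]
finger_gap: 0.587
grasp_force: 0.0
```

Request:
play_rows(steps=[0,0,-0.2,0,50,0,0,-0.4,0,50,0,0,-0.6,0,50,0,0,-0.7,0,50,0,0,-0.7,0,50,0,0,-0.7,0,50,0,0,-0.7,0,50,0,0,-0.7,0,50,0,0,-0.3,0,50,0,0,0,0,50,0,0,0,0,50])

```text
time_s: 29.3
tool_pos: [0.5386, 0.2633, 0.3368]
tool_rot: [-0.0, 0.694, 0.72, -0.0]
contact_force: [-0.0, 0.0, 0.4]
finger_gap: 0.588
grasp_force: 0.0
```

```bash
python3 tops.py 0.218 w7; python3 - <<'E'
from h import *
for n in('scene',):
    S,TS=cam(n);P=cloud(S,TS)
    for z0 in(.218,.18):
        m=(np.abs(P[...,2]-z0)<.005)&(P[...,0]<.62)&((P[...,1]>.15) if z0>.2 else (P[...,1]<-.1))
        k,l,s,ce=cv2.connectedComponentsWithStats(m.astype(np.uint8))
        for i in range(1,k):
            p=P[l==i]
            if s[i,4]>40:print(ce[i].round(),p[:,2].max().round(4),np.round(cv2.minAreaRect((p[:,:2]*1000).astype(np.float32))[0],1))
S,TS=cam('side');cv2.imwrite('pics/s8.png',cv2.resize(S['image'][90:450,200:540][:,:,::-1],(566,600)))
E
```

```text
[321. 118.] 1115 0.2182 [534.7 338.6] [23.5 15.4] 2.1
[321. 193.] 1002 0.2182 [536.3 294.3] [23.5 15.9] 1.9
[325. 240.] 913 0.2183 [540.2 264.6] [23.6 16. ] 2.1
[321. 287.] 837 0.2181 [538.9 232.4] [23.3 16.2] 1.4
[322. 339.] 773 0.2182 [540.5 193. ] [23.5 16.1] 2.1
29.35 [0.5384 0.2632 0.3362] [-3.000e-04  6.939e-01  7.201e-01 -6.000e-04]
[251.  59.] 0.2229 [  4.4 178.5]
[470. 148.] 0.2207 [537.2 339.8]
[453. 157.] 0.2216 [537.3 294.1]
[442. 163.] 0.2217 [542.2 264.9]
[428. 169.] 0.2209 [540.7 231.9]
[411. 177.] 0.2212 [542.3 192.7]
[205. 303.] 0.1839 [ 563.2 -188.8]
[168. 315.] 0.1799 [ 553.5 -239.6]
```

View pics/s8.png

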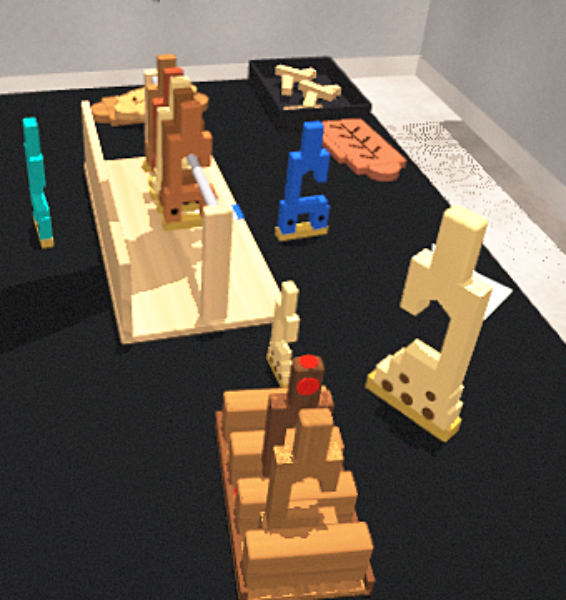

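The tree hangs at rest within about 3 mm of the bar line. The disc stands in its slot, and the neighbours haven't moved. I'm handing in the job.

```bash
python3 -c "
from plant import sign_off;print(sign_off())"
```

```text
the job is handed in; nothing more can be done
None
```

The job is handed in: the sold disc stands on the red pad and the pale tree hangs in the gap behind the price card, both released. In the last pictures the other ornaments on the bar and in the rack were where they started; no verdict came back.

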